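# Shut and lock the music box drawer

### The job

The drawer of the wooden music box was left open with its lock pin down, and the pin now blocks it. Pull the brass cap on top of the box straight up until the pin is clear of the drawer, push the drawer fully home with the cap up, then press the cap all the way back down so that the drawer is locked. Leave the piggy bank, the bottle and the lamp standing where they are.

Things in the scene. Friction and masses are not known exactly. Their poses are not given: they have to be found in the camera images.
- music_box: Brown wooden music box, 150 mm deep (its x), 200 mm wide (its y), 90 mm high, fixed to the shelf. Origin: centre of its underside, z up; its front, where the drawer comes out, faces its -x. A 2 mm dark lid panel is inlaid in the front half of its top. A brass winding key (not needed) sticks out 25 mm from its right (-y) side, 40 mm behind the middle and 50 mm up.
- drawer (a joint): Opening of the music box's drawer in m: 0 fully home, up to 0.085 open; it slides along the box's -x. A spring detent holds it home: the last 12 mm take about 7 N, then it snaps in; elsewhere about 1.5 N of friction. While the lock pin is down, the open drawer cannot be pushed further in than 0.019.
- drawer_knob (a point): Middle of the outer face of the drawer's brass knob (26 mm across, standing 18 mm out from the drawer front), 55 mm above the shelf. When the drawer is home it lies at (-0.103, 0, 0.055) in the box's frame. The dark drawer front around it is 196 mm wide, 10 mm thick and reaches from 27 to 83 mm above the shelf; when home its outer face lies at x = -0.085 in the box's frame.
- lock_cap (a joint): Height of the brass cap above its seated place in m: 0 pressed fully down (pin down, 18 mm into the drawer's path), 0.030 at the upper stop. The pin is clear of the drawer above 0.018. A spring detent holds the cap down: pulling it off takes about 8 N over the first 12 mm, and pressing it home about 9 N over the last 12 mm; in between it stays where it is left (2 N of friction).
- cap_top (a point): Middle of the domed top of the brass lock cap, an upright cylinder 34 mm in diameter and 61 mm tall with a 42 mm lip over its top 14 mm, on a thin steel pin. It stands on the box's top, 30 mm behind the middle; seated, this point lies at (0.030, 0, 0.151) in the box's frame. The plain 34 mm wall below the lip (from 1 to 46 mm above the box's top when seated) is to be gripped.
- piggy_bank: White ceramic piggy bank, loose, about 132 mm long, 92 mm wide, 115 mm high. Origin: under its middle; snout towards its -x. Bystander.
- bottle: Green glass bottle with a cork stopper, loose, 68 mm in diameter, 200 mm high. Origin: centre of its underside. Bystander.
- lamp: Steel candlestick-style LED lamp with a white candle, loose, foot 96 mm in diameter, 196 mm high. Origin: centre of its underside. Bystander.

How it is judged:
By the outcome, as a careful person would: the job done as asked, in the order asked, and still so for the second after the job is handed in, with the robot touching nothing.
It also fails if it takes over 54 s, if anything falls off the work surface, if the arm or the gripper's body presses on something with over 40 N, if the wrist force passes 120 N, or if a joint passes its speed limit or range.

### The arm

A 6-joint arm with a two-finger parallel gripper is mounted at the origin on the work surface. World frame = base frame: x ahead of the robot, y to its left, z up, the work surface at z = 0. Lengths are in m, angles in rad, forces in N, time in s.
With the tool pointing down it reaches from about 0.25 to 0.775 m from the base axis. Payload 4 kg.
Tool frame: the origin (TCP) lies midway between the tips of the shut fingers; the grasp point (between the pads) lies 19 mm behind it; x points along the fingers, y is the direction in which the jaws open and shut, and the axes are right-handed (so a half turn about x gives the same grasp; the last joint's range is limited). The gripper opens to 85 mm and grips with 20 to 120 N. Pads are 22 mm wide; open, the fingers measure 114 mm over their backs; the gripper's body (76 mm by 85 mm) begins 54 mm behind the grasp point. The pads swing forward as they close: fully open they stand 13 mm farther back than shut.
Start: joints at [-1.275, 0.087, 1.371, -0, 1.684, -0.103], TCP at [0.214, -0.507, 0.231] pointing down, gripper open.
Joint ranges: [-3.1, 3.1], [-0.76, 2.03], [0.27, 2.55], [-1.08, 4.22], [0.17, 2.65], [-2.57, 2.57]. Speed limits (rad/s): [2.79, 2.79, 3.14, 3.14, 3.14, 3.14].

### API

Orientations are given as a rotation vector (axis times angle).
In Python, from plant import * gives the robot as it stands. The module is installed in compiled form; this text tells all that it offers. Calls block until the motion is done:
- goto(position, orientation): joint-space move of the TCP to a pose.
- move_straight(position, rotation=None, feed=0.15, guard=None): straight line of the TCP; rotation=None keeps the orientation; feed is the mean speed in m/s. With guard (N) it stops when the force on the tool has changed by that much, and returns True; else False.
- move_j(angles): joint-space move.
- command_gripper(opening, f_grip=None): opening from 0.0 (shut) to 1.0 (fully open); f_grip is the grip in N (None keeps the last); returns when the fingers have stopped.
- wait(seconds).
- solve_ik(position, orientation): joint angles nearest the present ones, or None.
- get_state(): the state.
- camera(name): name is "scene" or "side" or "wrist"; returns the picture (400x640x3 uint8, red, green, blue); there is no depth.
- get_calibration(name): a dict with "intrinsics" (3x3 intrinsics, pixels), "eye" and "orientation" of the camera in the world; the wrist camera has in their place "T_tool_cam" (4x4, takes a point from camera to tool coordinates, whose origin is the TCP and whose axes are the tool frame's). Camera axes: x right, y down, z forward; pixel columns grow to the right and rows downward; lengths in m; the calibration is good to about 2 mm. The wrist camera is an equidistant fisheye: a pixel r from the principal point sees the ray r / f radians off the axis. A picture is of the moment at which its call begins: read the wrist's pose just before it. get_calibration takes no time and is no camera call.
A pose or a line that the arm cannot do raises IKError and nothing moves.
- job_done(): hands the job in, once; it reports no verdict.
The state is a dict: "t": time; "q": joint angles; "qd": joint speeds; "tau": joint torques, N m; "tcp_pos": TCP position; "tcp_rot": TCP orientation; "force": force on the tool from outside, world axes, zero at the start; "moment": the same for the moment, N m; "opening": opening from 0.0 (shut) to 1.0 (fully open).
Only numpy, scipy, OpenCV 4.12 (cv2) and the standard library are available. Lean on these libraries where they do the work, as an engineer would, in place of code of your own. Each camera call takes 0.05 s, during which the arm holds its last target.

## Working session

There is one attempt and no reset: what is moved stays moved. The work goes in short steps, each a Python script; the robot and the scene stay as the last script left them, time stands still between calls to the robot, and variables do not carry over. Pictures are saved under pics/ and viewed, and the job is handed in when it is done.

```bash
mkdir -p pics; python3 - <<'E'
from plant import *
import cv2
for n in ("scene","side","wrist"):
    s=get_state(); im=camera(n); cv2.imwrite(f"pics/{n}0.png",im[:,:,::-1]); print(n,get_calibration(n))
print(s)
E
```

```text
scene {'intrinsics': array([[517.85961011,   0.        , 321.23367856],
       [  0.        , 517.85961011, 203.65818088],
       [  0.        ,   0.        ,   1.        ]]), 'eye': array([1.40927495, 0.69933695, 0.95639119]), 'orientation': array([-1.01084983, -2.32308095,  1.11623138])}
side {'intrinsics': array([[514.77357167,   0.        , 329.90521207],
       [  0.        , 514.77357167, 202.14337885],
       [  0.        ,   0.        ,   1.        ]]), 'eye': array([0.30731632, 1.12699107, 1.13477093]), 'orientation': array([-0.36597724,  2.76907237, -1.23914373])}
wrist {'intrinsics': array([[309.70691629,   0.        , 321.90583644],
       [  0.        , 309.70691629, 200.29796167],
       [  0.        ,   0.        ,   1.        ]]), 'T_tool_cam': array([[ 5.72159806e-04, -3.02547426e-01,  9.53134160e-01,
        -1.41872608e-01],
       [ 9.99999811e-01, -4.24289812e-05, -6.13760896e-04,
        -2.61242248e-05],
       [ 2.26132290e-04,  9.53134331e-01,  3.02547344e-01,
        -7.76945377e-02],
       [ 0.00000000e+00,  0.00000000e+00,  0.00000000e+00,
         1.00000000e+00]])}
{'t': 0.1, 'q': array([-1.27512778e+00,  8.79053887e-02,  1.37214103e+00, -1.56233685e-05,
        1.68359694e+00, -1.03112286e-01]), 'qd': array([ 1.67405630e-03, -2.57038569e-03, -3.92360585e-03, -1.09299979e-03,
        9.79551533e-05,  7.25656144e-04]), 'tau': array([ 2.32999511e-03, -3.53014076e+01, -3.14219463e+01, -1.30013686e-04,
        7.98506720e-03, -4.06265144e-06]), 'tcp_pos': array([ 0.2134131 , -0.50641054,  0.23022367]), 'tcp_rot': array([ 2.00297461,  0.40687841, -2.00340908]), 'force': array([ 0.63833611, -0.23166058, -0.12622568]), 'moment': array([ 0.01233472, -0.00619528, -0.00367805]), 'opening': 0.9966131487624372}
```

View pics/scene0.png

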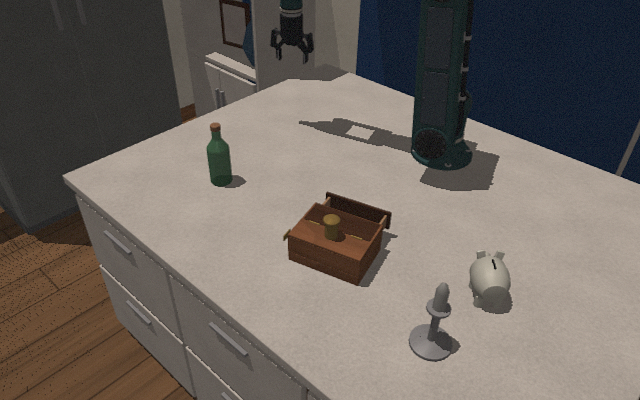

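View pics/side0.png

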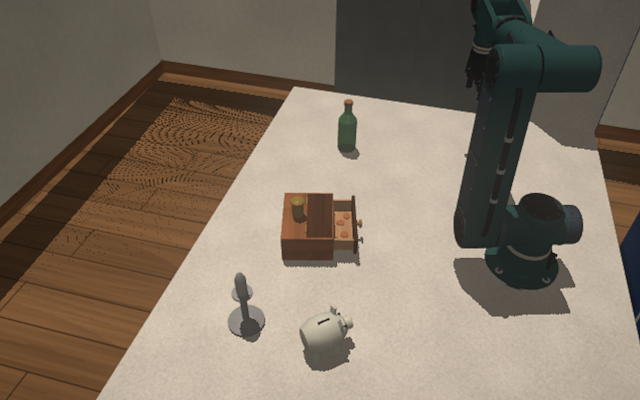

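View pics/wrist0.png

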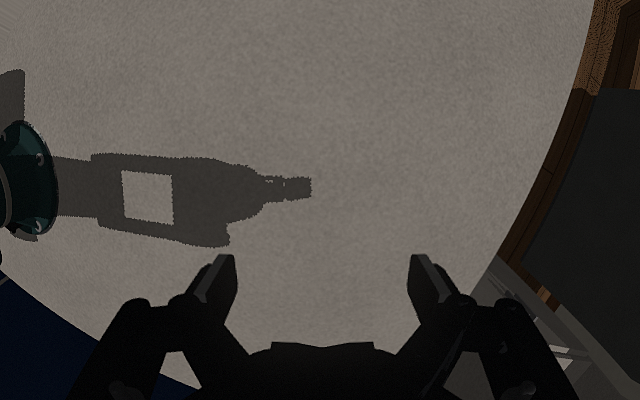

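The box stands ahead of the robot with its drawer towards it. In scene the cap top is near (332,219) and in side near (297,201). I'll zoom in to pick features.

```bash
cat > h.py <<'E'
import numpy as np, cv2
from scipy.spatial.transform import Rotation as R
from plant import *
def ray(n,uv,st=None):
    c=get_calibration(n);K=c["intrinsics"]
    x=(uv[0]-K[0,2])/K[0,0];y=(uv[1]-K[1,2])/K[1,1]
    if n!="wrist":
        d=np.array([x,y,1]);d/=np.linalg.norm(d)
        return np.array(c["eye"]),R.from_rotvec(c["orientation"]).apply(d)
    r=np.hypot(x,y);d=np.array([x/r*np.sin(r),y/r*np.sin(r),np.cos(r)])
    T=c["T_tool_cam"];Q=R.from_rotvec(st["tcp_rot"])
    return st["tcp_pos"]+Q.apply(T[:3,3]),Q.apply(T[:3,:3]@d)
def onz(r,z): o,d=r; return o+d*(z-o[2])/d[2]
def tri(*rs):
    A=np.zeros((3,3));b=np.zeros(3)
    for o,d in rs:
        P=np.eye(3)-np.outer(d,d);A+=P;b+=P@o
    p=np.linalg.solve(A,b)
    return p,[np.linalg.norm((np.eye(3)-np.outer(d,d))@(p-o)) for o,d in rs]
E
python3 - <<'E'
import cv2
a=cv2.imread('pics/scene0.png')[180:290,270:410];b=cv2.imread('pics/side0.png')[180:275,270:380]
cv2.imwrite('pics/sc_crop.png',cv2.resize(a,None,fx=5,fy=5,interpolation=cv2.INTER_CUBIC))
cv2.imwrite('pics/si_crop.png',cv2.resize(b,None,fx=6,fy=6,interpolation=cv2.INTER_CUBIC))
E
```

```text
(no output)
```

View pics/sc_crop.png

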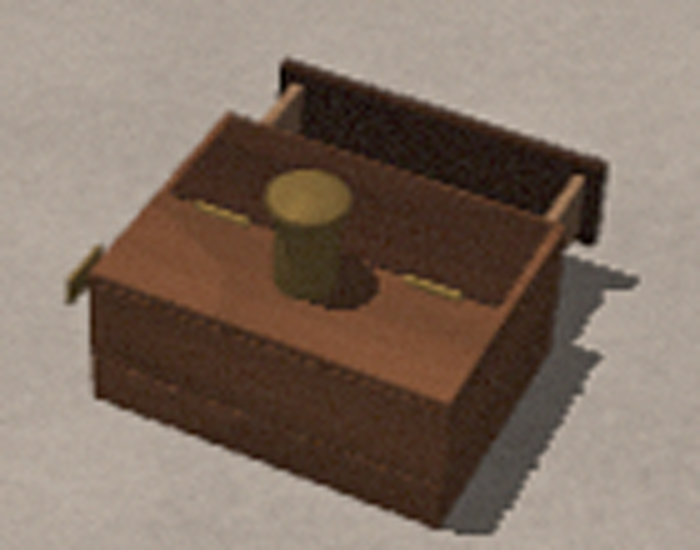

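View pics/si_crop.png

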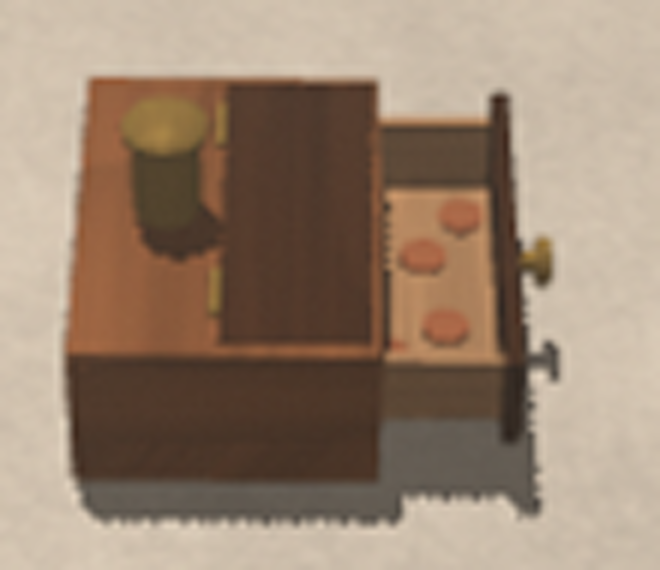

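```bash
python3 - <<'E'
from h import *
np.set_printoptions(precision=4,suppress=True)
S=lambda c:(270+(c[0]+.5)/5-.5,180+(c[1]+.5)/5-.5)
D=lambda c:(270+(c[0]+.5)/6-.5,180+(c[1]+.5)/6-.5)
P={'BR':((92,280),(90,80)),'BL':((448,402),(68,355)),'FL':((560,228),(380,357)),'FR':((230,113),(377,82)),'cap':((308,196),(165,122)),
'dBL':((598,165),(512,357)),'dBR':((290,62),(495,98))}
q={}
for k,(a,b) in P.items():
    p,e=tri(ray('scene',S(a)),ray('side',D(b)));q[k]=p;print(k,p,np.array(e),onz(ray('scene',S(a)),.09),onz(ray('side',D(b)),.09))
c=(q['BR']+q['BL']+q['FL']+q['FR'])/4;print(c)
for a,b in (('FR','FL'),('BR','BL'),('FL','BL'),('FR','BR')):
    d=q[b]-q[a];print(a,b,np.linalg.norm(d),np.degrees(np.arctan2(d[1],d[0])))
print('knob',onz(ray('side',D((549,259))),.055))
for n,uv in (('scene',(220,184)),('side',(348,151))): print('bottle',onz(ray(n,uv),0.0))
for n,uv in (('scene',(430,343)),('side',(247,321))): print('lamp',onz(ray(n,uv),0.005))
for n,uv in (('scene',(490,275)),('side',(324,332))): print('pig',onz(ray(n,uv),0.06))
E
```

```text
BR [ 0.7284 -0.0111  0.0839] [0.0021 0.0021] [ 0.7346 -0.0036  0.09  ] [ 0.7262 -0.0075  0.09  ]
BL [0.6756 0.1787 0.0862] [0.0001 0.0001] [0.6789 0.181  0.09  ] [0.6743 0.1821 0.09  ]
FL [0.5343 0.1392 0.0851] [0.0001 0.0001] [0.5392 0.1422 0.09  ] [0.5333 0.144  0.09  ]
FR [ 0.5841 -0.0489  0.0874] [0.0003 0.0003] [ 0.5868 -0.0463  0.09  ] [ 0.5835 -0.0463  0.09  ]
cap [0.6599 0.0723 0.1445] [0.0007 0.0007] [0.6102 0.0311 0.09  ] [0.6794 0.0131 0.09  ]
dBL [0.4749 0.1199 0.082 ] [0.0002 0.0002] [0.4837 0.1255 0.09  ] [0.4736 0.1273 0.09  ]
dBR [ 0.5233 -0.0588  0.0834] [0.0004 0.0004] [ 0.5296 -0.0537  0.09  ] [ 0.522  -0.0507  0.09  ]
[0.6306 0.0645 0.0857]
FR FL 0.1945161772649738 104.82811526541487
BR BL 0.19703519266349248 105.54233543524116
FL BL 0.1467181708820321 15.637580828700015
FR BR 0.1491969935308443 14.662347201029602
knob [0.476  0.0221 0.055 ]
bottle [ 0.6408 -0.4015 -0.    ]
bottle [ 0.6109 -0.3952  0.    ]
lamp [0.7029 0.411  0.005 ]
lamp [0.6941 0.4107 0.005 ]
pig [0.4756 0.4243 0.06  ]
pig [0.483 0.426 0.06 ]
```

```bash
python3 - <<'E'
from h import *
np.set_printoptions(precision=3,suppress=True)
s=get_state();print(R.from_rotvec(s['tcp_rot']).as_matrix())
yaw=np.radians(15.2);ex=np.array([np.cos(yaw),np.sin(yaw),0]);ey=np.array([-ex[1],ex[0],0])
for sg in(1,-1):
  X=np.array([0,0,-1.]);Y=sg*ey;M=np.c_[X,Y,np.cross(X,Y)]
  rv=R.from_matrix(M).as_rotvec();print(sg,M[:,2])
  for p in ((.66,.074,.105),(.66,.074,.3),(.45,.02,.04),(.6,.05,.3)): print(p,solve_ik(p,rv))
E
```

```text
[[-0.001  0.388 -0.922]
 [ 0.002 -0.922 -0.388]
 [-1.    -0.002 -0.   ]]
1 [0.965 0.262 0.   ]
(0.66, 0.074, 0.105) [ 0.026  0.39   1.256 -0.     1.496 -1.81 ]
(0.66, 0.074, 0.3) [ 0.026  0.351  0.922 -0.     1.869 -1.81 ]
(0.45, 0.02, 0.04) [-0.082 -0.01   1.865 -0.     1.287 -1.918]
(0.6, 0.05, 0.3) [-0.011  0.203  1.105 -0.     1.833 -1.847]
-1 [-0.965 -0.262 -0.   ]
(0.66, 0.074, 0.105) [0.026 0.39  1.256 0.    1.496 1.332]
(0.66, 0.074, 0.3) [0.026 0.351 0.922 0.    1.869 1.332]
(0.45, 0.02, 0.04) [-0.082 -0.01   1.865  0.     1.287  1.224]
(0.6, 0.05, 0.3) [-0.011  0.203  1.105  0.     1.833  1.295]
```

```bash
cat >> h.py <<'E'
def ori(yaw):
    ex=np.array([np.cos(yaw),np.sin(yaw),0]);ey=np.array([-ex[1],ex[0],0]);X=np.array([0,0,-1.])
    return R.from_matrix(np.c_[X,ey,np.cross(X,ey)]).as_rotvec(),ex,ey
E
python3 - <<'E'
from h import *
import json
rv,ex,ey=ori(np.radians(15.2))
goto((.58,.052,.33),rv)
for i,p in enumerate([(.58,.052,.33),np.array((.66,.074,.28))-.03*ex+.06*ey]):
    if i: move_straight(p,feed=.2)
    wait(.2)
    s=get_state();im=camera('wrist');cv2.imwrite(f'pics/w{i+1}.png',im[:,:,::-1])
    json.dump({k:np.array(s[k]).tolist() for k in('tcp_pos','tcp_rot')},open(f'w{i+1}.json','w'));print(s['t'],s['tcp_pos'],s['force'])
E
```

```text
2.75 [0.58002776 0.05135394 0.32987893] [ 0.27900701 -0.24617338  0.05574648]
3.625 [0.61550417 0.12308607 0.28174322] [ 0.89297384 -1.02528648 -0.06981735]
```

View pics/w1.png

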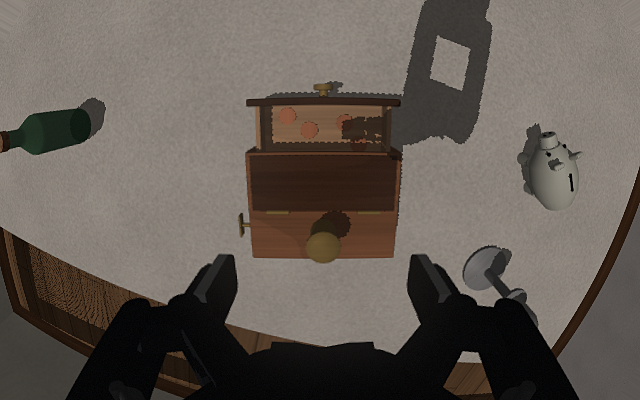

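View pics/w2.png

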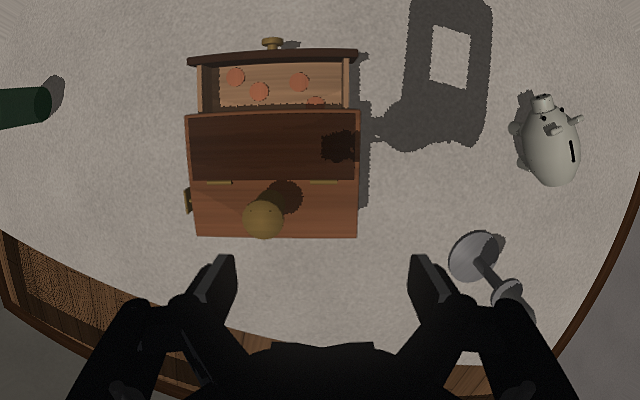

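In w1 the cap top is at about (323,247) and in w2 at about (263,219). The knob is at (323,87) in w1 and (272,42) in w2. I'll zoom in for precision.

```bash
python3 - <<'E'
import cv2
a=cv2.imread('pics/w1.png')[75:270,230:410];b=cv2.imread('pics/w2.png')[30:245,175:370]
cv2.imwrite('pics/w1c.png',cv2.resize(a,None,fx=3,fy=3,interpolation=cv2.INTER_CUBIC))
cv2.imwrite('pics/w2c.png',cv2.resize(cv2.convertScaleAbs(b,alpha=1.5),None,fx=2.7,fy=2.7,interpolation=cv2.INTER_CUBIC))
for n in('w1','w2'):
    im=cv2.imread(f'pics/{n}.png');h=cv2.cvtColor(im,cv2.COLOR_BGR2HSV)
    m=cv2.inRange(h,(19,90,50),(32,255,255));k,l,st,ce=cv2.connectedComponentsWithStats(m)
    for i in range(1,k):
        if st[i,4]>25: print(n,st[i],ce[i])
E
```

```text
w1 [318  84  12  12  68] [323.          88.17647059]
w1 [267 211  22   3  64] [277.390625 212.03125 ]
w1 [358 211  22   3  55] [369.12727273 212.12727273]
w1 [307 231  33  32 620] [322.98709677 246.74354839]
w2 [262  37  19   8  61] [270.91803279  40.1147541 ]
w2 [207 181  24   3  71] [218.53521127 182.        ]
w2 [310 180  27   4 101] [323.53465347 181.43564356]
w2 [243 201  40  38 938] [262.12260128 219.71428571]
```

View pics/w1c.png

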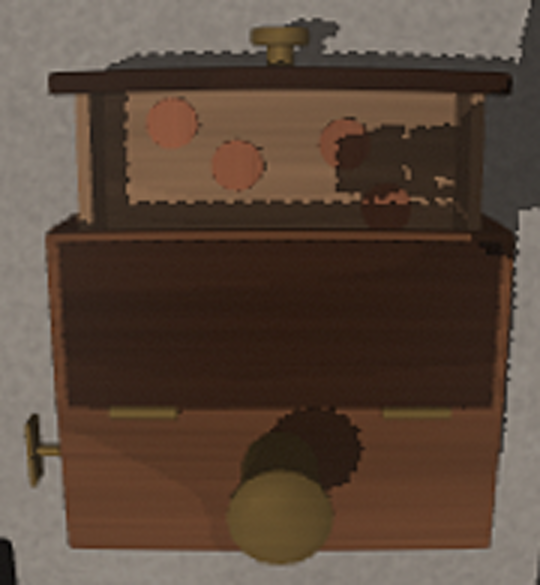

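View pics/w2c.png

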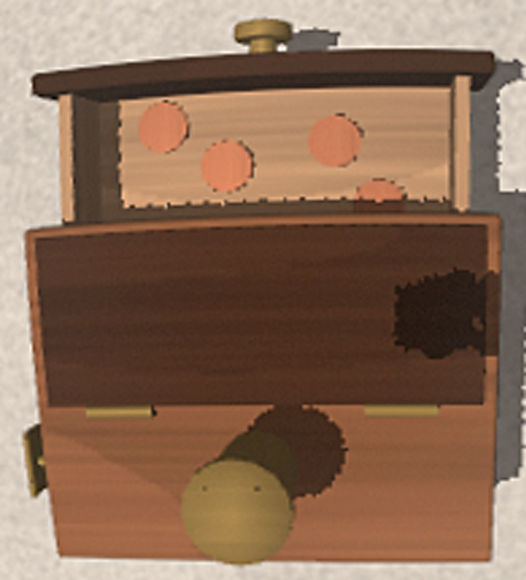

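```bash
python3 - <<'E'
from h import *
import json
np.set_printoptions(precision=4,suppress=True)
s1=json.load(open('w1.json'));s2=json.load(open('w2.json'))
for s in(s1,s2):
  for k in s:s[k]=np.array(s[k])
A=lambda c:(230+(c[0]+.5)/3-.5,75+(c[1]+.5)/3-.5)
B=lambda c:(175+(c[0]+.5)/2.7-.5,30+(c[1]+.5)/2.7-.5)
C=np.array([.631,.0665,0]);rv,ex,ey=ori(np.radians(15.2))
P={'cap':((279,517),(237,511)),'BR':((69,547),(60,556)),'BL':((492,547),(490,560)),'FR':((48,236),(27,230)),'FL':((515,240),(498,216)),'hR':((143,412),(119,412)),'hL':((418,412),(401,411)),
'knobface':((278,30),(262,25)),'dR':((50,75),(34,80)),'dL':((510,76),(493,56))}
q={}
for k,(a,b) in P.items():
    p,e=tri(ray('wrist',A(a),s1),ray('wrist',B(b),s2));d=p-C;q[k]=p
    print(k,p,e[0].round(4),'box',d@ex,d@ey,p[2])
for a,b in (('FR','FL'),('BR','BL'),('hR','hL'),('dR','dL')):
    d=q[b]-q[a];print(a,b,np.linalg.norm(d),np.degrees(np.arctan2(-d[0],d[1])))
E
```

```text
cap [0.662  0.0748 0.1413] 0.0002 box 0.03210890157571908 -0.00014197703497462983 0.14128362262159225
BR [ 0.733  -0.0103  0.0828] 0.0 box 0.07827836398690355 -0.10088591694314664 0.08282988406600746
BL [0.6741 0.1803 0.0969] 0.0002 box 0.07140817161447152 0.0985133891189056 0.09686117967851111
FR [ 0.5864 -0.0463  0.0903] 0.0006 box -0.07256756417952023 -0.09716853757623381 0.09026857577085591
FL [0.5358 0.141  0.1027] 0.0003 box -0.07234038136007553 0.09682719082061395 0.10271280717405357
hR [0.6531 0.0105 0.0905] 0.0002 box 0.00663615090094517 -0.05984477892093732 0.09053251066157318
hL [0.6215 0.1266 0.092 ] 0.0005 box 0.006572771203299663 0.06046105905969498 0.09195802348218671
knobface [0.4781 0.0249 0.0547] 0.0003 box -0.1584163972261213 -8.825894888378273e-05 0.05474086117590765
dR [ 0.5217 -0.0648  0.0755] 0.0005 box -0.13988053410975038 -0.09801198081956587 0.07550065114132094
dL [0.4708 0.1244 0.0783] 0.0004 box -0.13938920914699576 0.09790760860339405 0.07830385795327958
FR FL 0.1943945810548054 15.13290259074634
BR BL 0.2000103998741757 17.173313670268694
hR hL 0.12031429988164316 15.230184643629133
dR dL 0.19594025846750032 15.056314583933174
```

```bash
python3 - <<'E'
from h import *
np.set_printoptions(precision=4,suppress=True)
rv,ex,ey=ori(np.radians(15.15))
p=np.array([.661,.0745,.22])
move_straight(p,rv,feed=.15)
q=p.copy();q[2]=.097
print('hit',move_straight(q,feed=.1,guard=15))
s=get_state();print(s['t'],s['tcp_pos'],s['force'])
command_gripper(0.0,40);s=get_state();print(s['t'],s['opening'],s['tcp_pos'],s['force'])
im=camera('wrist');cv2.imwrite('pics/w3.png',im[:,:,::-1])
im=camera('side');cv2.imwrite('pics/s3.png',cv2.resize(im[150:300,240:440,::-1],None,fx=4,fy=4))
E
```

```text
hit False
5.8083 [0.6617 0.0745 0.0982] [0.2309 0.0647 0.0924]
6.325 0.4316609757687711 [0.6612 0.0745 0.0975] [-0.5934 -0.3528  2.0323]
```

View pics/s3.png

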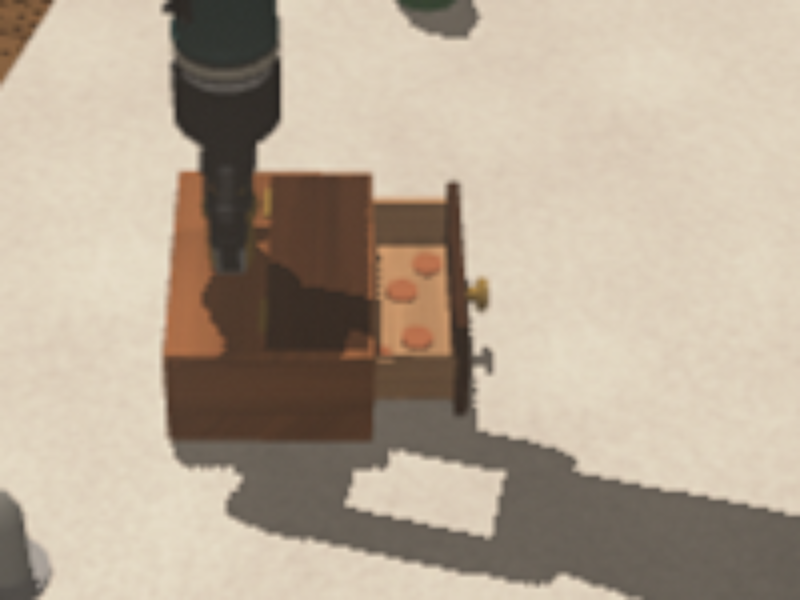

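View pics/w3.png

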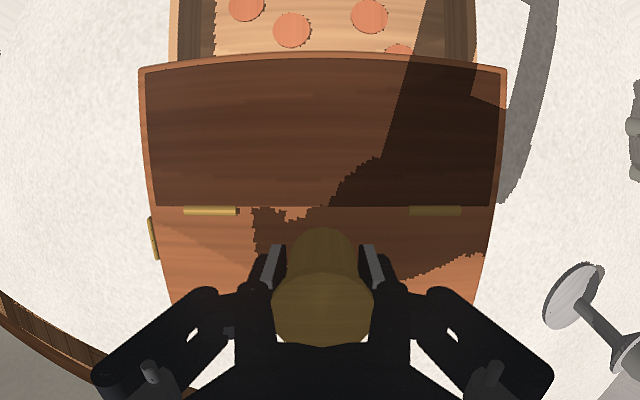

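The pads sit on the plain wall below the lip, at about (270,265) and (372,265) in the wrist picture. Lifting now.

```bash
python3 - <<'E'
from h import *
np.set_printoptions(precision=4,suppress=True)
s=get_state();print(s['opening'],s['force']);p=s['tcp_pos'].copy()
for dz in (.009,.018,.0265):
    q=p.copy();q[2]+=dz;print(move_straight(q,feed=.04,guard=35));s=get_state();print(s['t'],s['tcp_pos'],s['force'],s['opening'])
wait(.2);s=get_state();print(s['tcp_pos'],s['force'])
im=camera('wrist');cv2.imwrite('pics/w4.png',im[:,:,::-1])
E
```

```text
0.43306914279561565 [-1.232  -0.1517  2.2701]
False
6.8167 [0.6611 0.0745 0.1067] [-0.407  -0.2463 -0.5606] 0.4314379134731648
False
7.1917 [0.6612 0.0745 0.1166] [-0.9856  0.641   1.1739] 0.433220296626241
False
7.5583 [0.6612 0.0745 0.1249] [-1.1851 -0.6167  1.6012] 0.42786860212140904
[0.6612 0.0745 0.1246] [-1.3692 -0.5584  0.1201]
```

View pics/w4.png

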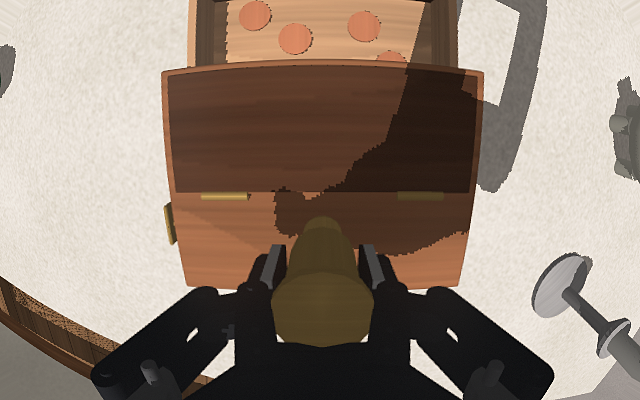

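The cap moved with the fingers (lip unchanged in the wrist image, 27 mm lift). Next: release it and push the drawer.

```bash
python3 - <<'E'
from h import *
np.set_printoptions(precision=4,suppress=True)
rv,ex,ey=ori(np.radians(15.15));C=np.array([.631,.0665,0]);Z=np.array([0,0,1])
command_gripper(1.0)
s=get_state();p=s['tcp_pos'].copy();print(s['opening'],s['force']);p[2]=.245
move_straight(p,feed=.15)
a=C-.215*ex
goto(a+.2*Z,rv)
command_gripper(0.0)
s=get_state();print(s['t'],s['tcp_pos'],s['opening'])
im=camera('wrist');cv2.imwrite('pics/w5.png',im[:,:,::-1])
im=camera('side');cv2.imwrite('pics/s5.png',cv2.resize(im[150:300,240:440,::-1],None,fx=4,fy=4))
E
```

```text
1.0015570674174417 [ 0.1838 -0.3391  0.404 ]
11.05 [0.4235 0.0103 0.2   ] -0.002698696956466464
```

View pics/w5.png

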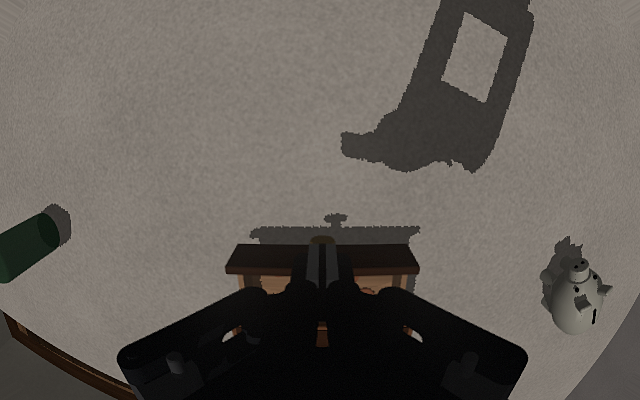

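View pics/s5.png

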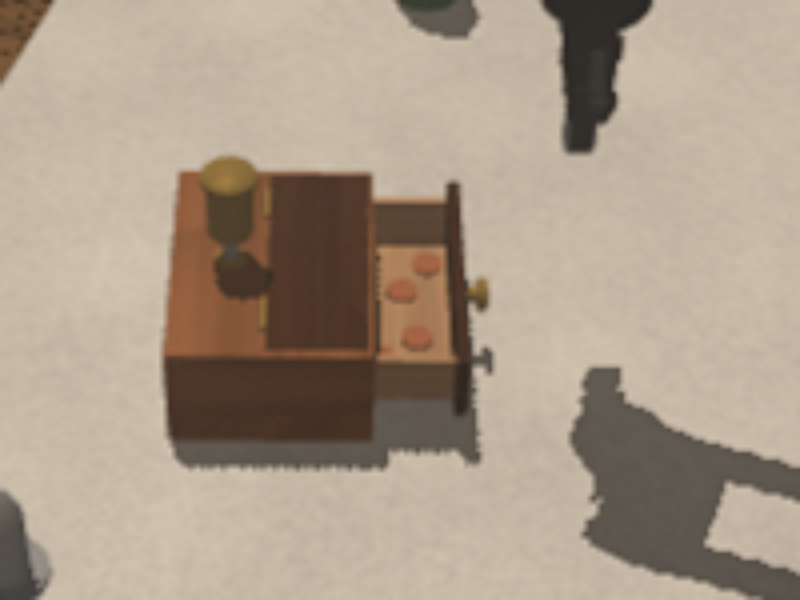

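The cap stands raised, with its pin visible at about (232,247) in the crop. The fingers are in front of the drawer. Now descending and pushing.

```bash
python3 - <<'E'
from h import *
np.set_printoptions(precision=4,suppress=True)
rv,ex,ey=ori(np.radians(15.15));C=np.array([.631,.0665,0]);Z=np.array([0,0,1])
L=lambda s:np.array([(s['tcp_pos']-C)@ex,(s['tcp_pos']-C)@ey,s['tcp_pos'][2]])
a=C-.215*ex
print(move_straight(a+.043*Z,feed=.15,guard=20))
for x,g in ((-.13,20),(-.105,22)):
    h=move_straight(C+x*ex+.043*Z,feed=.05,guard=g);s=get_state();print(h,s['t'],L(s),s['force'],s['force']@ex)
im=camera('side');cv2.imwrite('pics/s6.png',cv2.resize(im[150:300,240:440,::-1],None,fx=4,fy=4))
E
```

```text
False
False 14.2 [-0.13    0.0001  0.043 ] [-0.9377  0.1634 -0.1629] -0.8624096079895397
True 14.6583 [-0.1128  0.0002  0.0423] [ 0.8415 -0.4654 -0.5589] 0.690622728102327
```

View pics/s6.png

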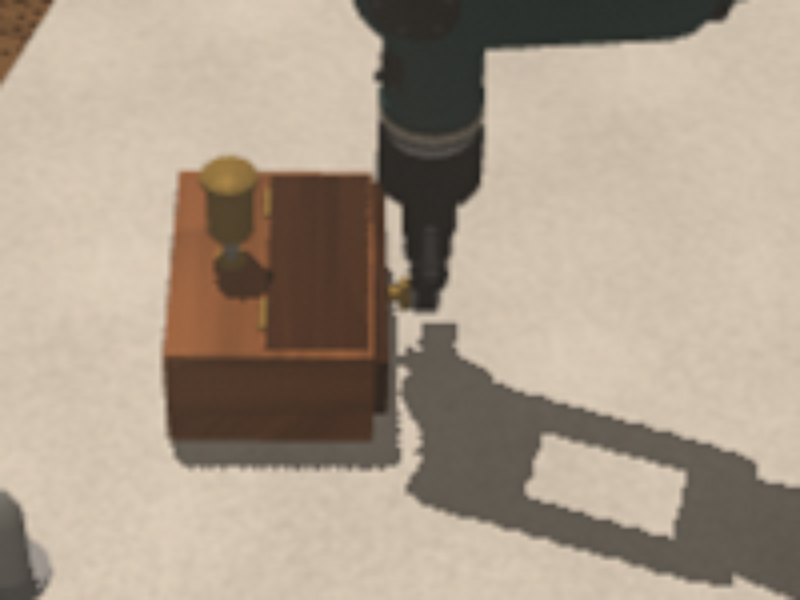

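```bash
python3 - <<'E'
from h import *
np.set_printoptions(precision=4,suppress=True)
rv,ex,ey=ori(np.radians(15.15));C=np.array([.631,.0665,0]);Z=np.array([0,0,1])
L=lambda s:np.array([(s['tcp_pos']-C)@ex,(s['tcp_pos']-C)@ey,s['tcp_pos'][2]])
h=move_straight(C-.106*ex+.043*Z,feed=.03,guard=25);s=get_state();print(h,s['t'],L(s),s['force']@ex)
wait(.1);s=get_state();print(L(s),s['force']@ex)
move_straight(C-.2*ex+.043*Z,feed=.15)
move_straight(C-.2*ex+.25*Z,feed=.2)
im=camera('side');cv2.imwrite('pics/s7.png',cv2.resize(im[180:275,270:380,::-1],None,fx=6,fy=6,interpolation=cv2.INTER_CUBIC))
im=camera('scene');cv2.imwrite('pics/c7.png',cv2.resize(im[180:290,270:410,::-1],None,fx=5,fy=5,interpolation=cv2.INTER_CUBIC))
print(get_state()['t'])
E
```

```text
False 15.1417 [-0.1129  0.0004  0.0418] -18.16790996039184
[-0.1129  0.0004  0.0418] -17.627121225826276
17.3
```

View pics/s7.png

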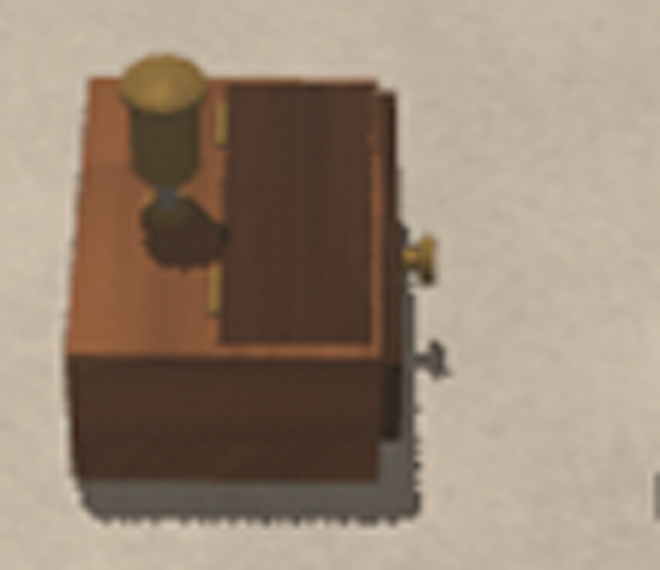

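View pics/c7.png

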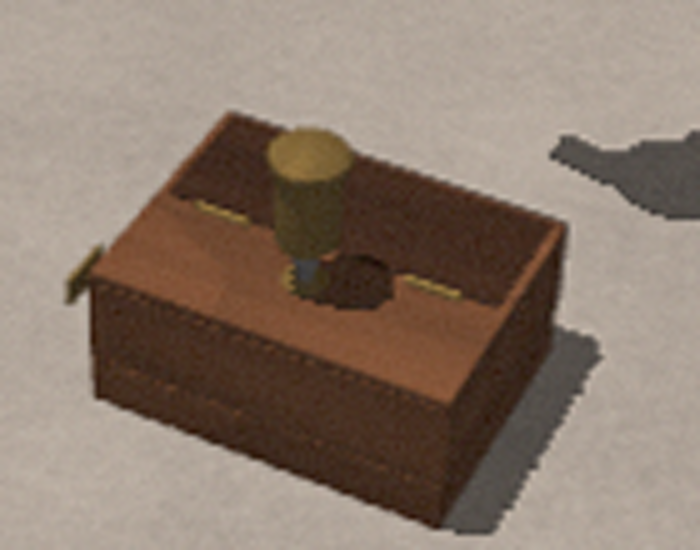

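```bash
python3 - <<'E'
from h import *
np.set_printoptions(precision=4,suppress=True)
rv,ex,ey=ori(np.radians(15.15));C=np.array([.631,.0665,0]);Z=np.array([0,0,1])
k=onz(ray('side',(270+434.5/6-.5,180+259.5/6-.5)),.055)-C;print('knob',k@ex,k@ey)
c=C+.030*ex
move_straight(c+.23*Z,rv,feed=.15)
for z,g in ((.185,15),(.165,25),(.146,30)):
    h=move_straight(c+z*Z,feed=.05,guard=g);wait(.1);s=get_state();print(h,s['t'],s['tcp_pos'],s['force'])
im=camera('side');cv2.imwrite('pics/s8.png',cv2.resize(im[150:300,240:440,::-1],None,fx=4,fy=4))
E
```

```text
knob -0.10344447177037075 -0.001767770901448683
False 20.1417 [0.6603 0.0744 0.1857] [ 0.5359  0.1271 -0.2128]
False 20.7917 [0.6598 0.0743 0.1648] [ 0.4809  0.0685 -0.1734]
False 21.425 [0.6608 0.0744 0.1507] [-4.0891  0.737  12.6981]
```

View pics/s8.png

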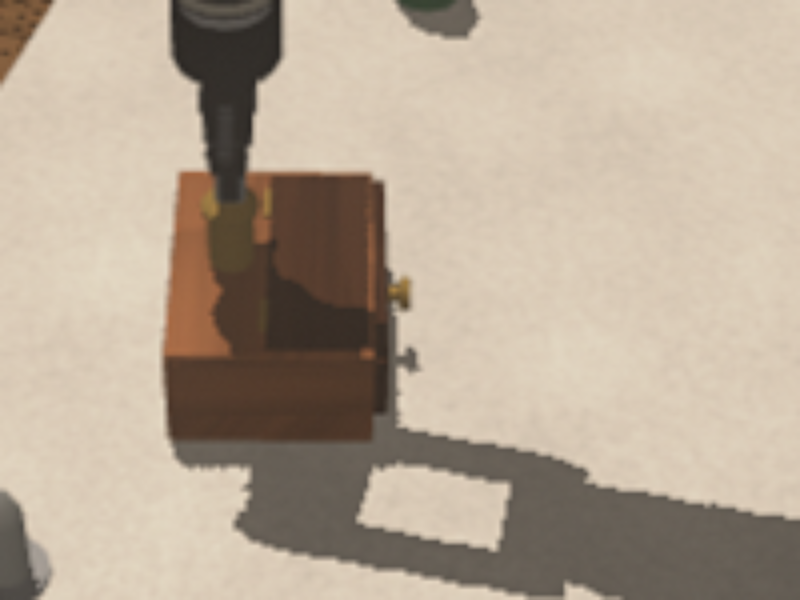

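```bash
python3 - <<'E'
from h import *
np.set_printoptions(precision=4,suppress=True)
rv,ex,ey=ori(np.radians(15.15));C=np.array([.631,.0665,0]);Z=np.array([0,0,1])
c=C+.030*ex
h=move_straight(c+.138*Z,feed=.03,guard=25);wait(.1);s=get_state();print(h,s['t'],s['tcp_pos'],s['force'])
move_straight(c+.25*Z,feed=.15)
goto(C-.2*ex+.3*Z,rv)
s=get_state();print(s['t'],s['force'])
im=camera('side');cv2.imwrite('pics/s9f.png',im[:,:,::-1]);cv2.imwrite('pics/s9.png',cv2.resize(im[180:275,270:380,::-1],None,fx=6,fy=6,interpolation=cv2.INTER_CUBIC))
im=camera('scene');cv2.imwrite('pics/c9f.png',im[:,:,::-1]);cv2.imwrite('pics/c9.png',cv2.resize(im[180:290,270:410,::-1],None,fx=5,fy=5,interpolation=cv2.INTER_CUBIC))
E
```

```text
True 21.8417 [0.661  0.0744 0.1508] [-1.1497 -0.7194  4.3904]
23.6 [0.143  0.5003 0.2295]
```

View pics/s9.png

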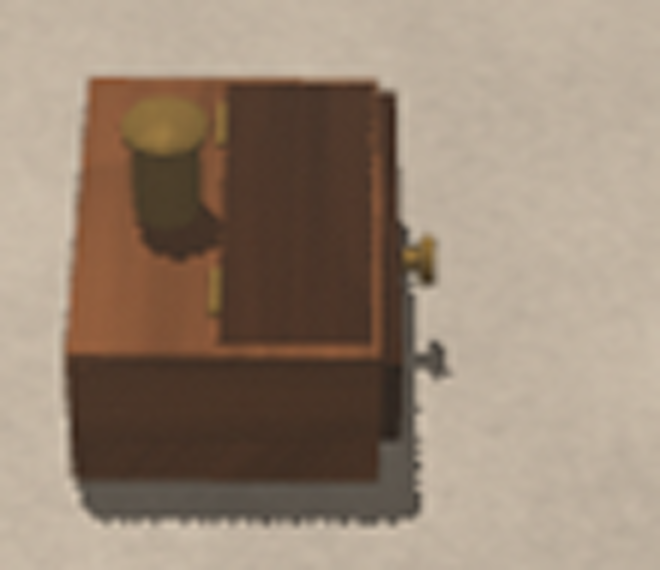

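View pics/c9f.png

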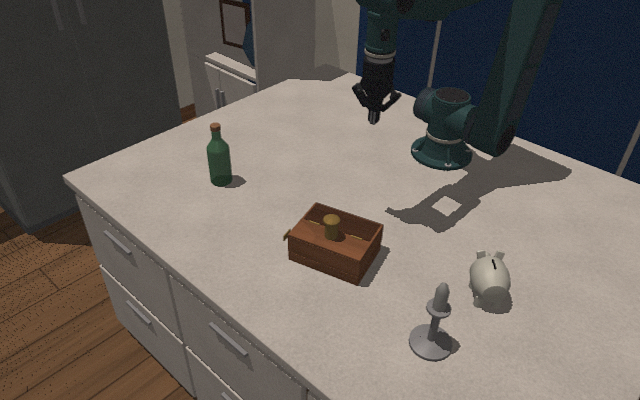

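View pics/c9.png

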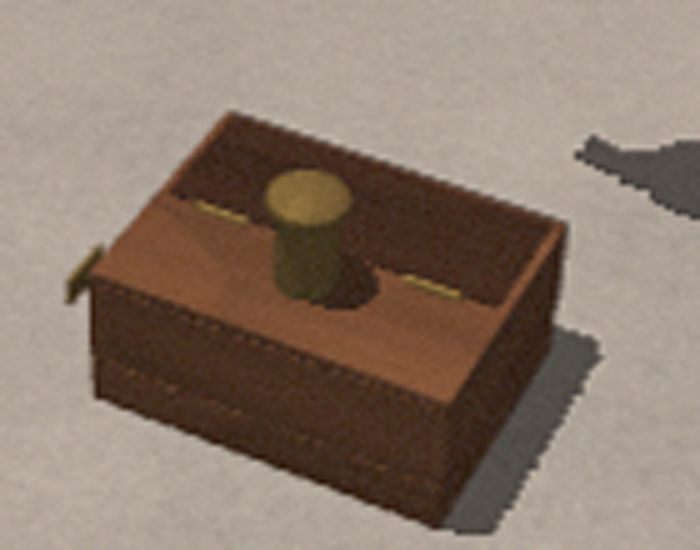

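The cap is back at its original seated pixels: (308,199) in the scene crop and (165,124) in the side crop. The drawer is home, and the bottle, lamp and piggy bank are where they started. Handing in.

```bash
python3 -c "
from plant import *
job_done()"
```

```text
the job is handed in; nothing more can be done
```

The drawer is home and locked, and I handed the job in at about 23.7 s of the 54 s. I gripped the cap below its lip and raised it 27 mm. I then pushed the drawer home by its knob, with the fingers shut, and pressed the cap back down with the fingertips.

**Last checks:**
- **Drawer:** it came up against its stop at about 18 N. The knob face measured at x = -0.103 in the box's frame, which is the home position.
- **Cap:** it stopped firm at 0.151 m and did not move on a second press up to the 25 N guard. In both camera views it is back at its original seated pixels.
- **Bystanders:** by eye, the bottle, lamp and piggy bank stand where they were, and the arm is clear of everything.

**Measurements that disagreed:**
- **Heights:** the first two-view heights came out 4 to 7 mm below the stated ones for the box and cap. The wrist views still put the cap top about 10 mm low, and single box-top corners ranged from 0.083 to 0.103 m. I went by the hinges, at about 0.091 m, and by contact.
- **Grip opening:** the gripper read 0.43 on the cap, where 0.40 would match its 34 mm wall.
- **First drawer push:** it ended on the force guard, so I pushed a second time to confirm the stop.

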